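# Pack the reagent caddy

## Task

Pack the caddy for the next bench: stand each of the three reagent bottles upright, right down in the well that is made for its size (smallest bottle in the narrowest well, largest in the widest), setting them down rather than dropping them. The open specimen cup, the squat plain white jar and the marker do not belong in the caddy; leave them where they are.

Things in the scene. Friction and masses are not known exactly. Their poses are not given: they have to be found in the camera images.
- small_bottle: Round reagent bottle with a label, sloping shoulders and a narrower ribbed screw cap, standing upright and loose. Smallest of the three: clear glass, yellow cap. 44 mm in diameter, 88 mm tall; straight sides from 2 to 59 mm above the base; cap 31 mm in diameter, top 14 mm of the height. Mass about 0.1 kg. Origin: centre of the underside; z up.
- medium_bottle: Round reagent bottle with a label, sloping shoulders and a narrower ribbed screw cap, standing upright and loose. Middle one: clear glass, white cap. 52 mm in diameter, 105 mm tall; straight sides from 2 to 70 mm above the base; cap 36 mm in diameter, top 16 mm of the height. Mass about 0.14 kg. Origin: centre of the underside; z up.
- large_bottle: Round reagent bottle with a label, sloping shoulders and a narrower ribbed screw cap, standing upright and loose. Largest: amber glass, black cap. 58 mm in diameter, 120 mm tall; straight sides from 3 to 81 mm above the base; cap 39 mm in diameter, top 18 mm of the height. Mass about 0.17 kg. Origin: centre of the underside; z up.
- narrow_block: Square grey block, 90 x 90 x 30 mm, fixed in the caddy, with one round blind well in its middle, upright, 60 mm wide (the narrowest of the three) and 24 mm deep. Origin: centre of the block's underside, on the well's axis; z up; the well's floor is at z = +6 mm, the block's top (the well's mouth) at +30 mm. Its x and y axes are parallel to the caddy's. Which of the three places in the row it takes changes.
- middle_block: Square grey block, 90 x 90 x 30 mm, fixed in the caddy, with one round blind well in its middle, upright, 68 mm wide (the middle one of the three) and 24 mm deep. Origin: centre of the block's underside, on the well's axis; z up; the well's floor is at z = +6 mm, the block's top (the well's mouth) at +30 mm. Its x and y axes are parallel to the caddy's. Which of the three places in the row it takes changes.
- wide_block: Square grey block, 90 x 90 x 30 mm, fixed in the caddy, with one round blind well in its middle, upright, 76 mm wide (the widest of the three) and 24 mm deep. Origin: centre of the block's underside, on the well's axis; z up; the well's floor is at z = +6 mm, the block's top (the well's mouth) at +30 mm. Its x and y axes are parallel to the caddy's. Which of the three places in the row it takes changes.
- caddy: White carrying caddy, fixed to the worktop: a low tray 103 x 285 mm with 24 mm high rims, holding the three grey blocks in one row, 91 mm from centre to centre, and a steel grip bar beyond either end of the row, up to 52 mm high. Origin: centre of its underside on the worktop; y runs along the row, x across it, z up. The blocks' undersides lie 4 mm above its origin.
- specimen_cup: Clear open specimen cup with folded gauze in it, 55 mm across the rim, 52 mm tall, loose. Does not belong. Origin: centre of the underside; z up.
- squat_jar: Plain white plastic jar without a label, wide white lid, 56 mm in diameter, 70 mm tall, loose. Does not belong. Origin: centre of the underside; z up.
- marker: Felt marker with a black cap lying on the worktop among the bottles, 134 x 12 x 12 mm, loose. Does not belong. Origin: middle of its underside; x along its length.

How it is judged:
By the outcome, as a careful person would: the job done as asked, in the order asked, and still so for the second after the job is handed in, with the robot touching nothing.
It also fails if it takes over 88 s, if anything falls off the work surface, if the arm or the gripper's body presses on something with over 40 N, if the wrist force passes 120 N, or if a joint passes its speed limit or range.

## Robot

A 7-joint arm with a two-finger parallel gripper is mounted at the origin on a cart in front of the work surface, level with it; the furniture and walls round the work are solid. World frame = base frame: x ahead of the robot, y to its left, z up, the work surface at z = 0. Lengths are in m, angles in rad, forces in N, time in s.
With the tool pointing down it reaches from about 0.4 to 0.85 m from the base axis. Payload 4.5 kg.
Tool frame: the origin (TCP) lies at the very end of the fingers, on their centre line; the grasp point (between the pads) lies 19 mm behind it; z points along the fingers, y is the line along which they close (so a half turn about z gives the same grasp; the last joint's range is limited). The gripper opens to 88 mm and grips with 3 to 60 N. Pads are 18 mm wide; open, the fingers measure 123 mm over their backs; the gripper's body (75 mm by 187 mm) begins 45 mm behind the grasp point.
Start: joints at [-1.195, 0.689, -0.195, 1.565, 0.157, 0.902, -0.215], TCP at [0.209, 0.589, 0.239] pointing down, gripper open.
Joint ranges: [-3.01, 3.01], [-0.46, 2.08], [-1.47, 1.51], [0.13, 2.56], [-1, 4.14], [0.04, 2.09], [-2.66, 2.66]. Speed limits (rad/s): [2.57, 2.57, 3.14, 3.14, 3.14, 3.14, 3.14].

## Interface

Orientations are given as a unit quaternion [x, y, z, w].
In Python, from plant import r gives the robot as it stands. The module is installed in compiled form; this text tells all that it offers.
- The arm moves only by the tool step_arm, never from a script. Its argument "increments" is a list of rows, each a list of 2 entries, a list of its own where there are three numbers: the shift along the world's x, y, z in cm, then the turn, a rotation vector about the world's x, y, z in degrees. A call has exactly 10 rows; each row shifts and turns the commanded pose from where the row before left it; what a row does not reach is not made up. A row lasts 1/10 s, in which the tool goes at most 50 mm and 8.59 degrees, less where a joint would pass 70% of its speed; a pose out of reach is approached as far as the arm can. A call is refused whole if a number of a shift passes 5 or a number of a turn 8.59, either way. A call with a gripper value outside its range is refused whole. "fingers" is the opening, from 0 (shut) to 1 (fully open), set as the call begins (left out, the last holds). The fingers move at their own pace and stop on an object; "grip_force" is the grip in N (left out, the last holds). Time passes only in rows, so rows that do not move let the fingers close, or fill a call up. It gives the time, the measured TCP pose, the force, the opening and the grip force at its end, in the units of the state.
- r.get_state(): the state, without advancing time (a new reading comes with each control period).
- r.snapshot(name): name is "scene" or "top"; returns (picture, depth): 420x560x3 uint8, red, green, blue; 420x560 float32, m along the optical axis (not along the pixel's ray), 0 where there is no reading.
- r.calibration(name): a dict with "fov_y" (degrees; the focal length in pixels is half the picture's height over the tangent of half this angle, whatever the lens; pixels are square), "cx", "cy" (the principal point, pixels), "R" (3x3) and "t" (3): a world point X has camera coordinates R X + t. Camera axes: x right, y down, z forward; pixel columns grow to the right and rows downward; lengths in m; the calibration is good to about 2 mm. A picture is of the moment at which its call begins. calibration takes no time and is no camera call.
- r.finish_job(): hands the job in; it is judged then, once.
The state is a dict: "clock": time; "q": joint angles; "qd": joint speeds; "joint_torque": joint torques, N m; "tool_pos": TCP position; "eef_rot": TCP orientation; "contact_force": force on the tool from outside, world axes, zero at the start; "moment": the same for the moment, N m; "opening": opening from 0.0 (shut) to 1.0 (fully open); "finger_force": force on a finger pad.
Only numpy, scipy, OpenCV 4.12 (cv2) and the standard library are available. Lean on these libraries where they do the work, as an engineer would, in place of code of your own. Each camera call takes 0.05 s, during which the arm holds its last target. There are 200 camera calls.

## Working session

There is one attempt and no reset: what is moved stays moved. The work goes in short steps, Python scripts to look and compute and a tool call to move; the robot and the scene stay as the last step left them, time stands still between calls to the robot, and variables do not carry over. Pictures are saved under pics/ and viewed, at most 14 in all, crops included, and the job is handed in when it is done.

Besides the shell and the picture viewer there is one more tool, called after "Call:" as name([rows], argument=value, ...), one row to a line, values as JSON. step_arm: Moves the arm, as the interface text tells. Its arguments: {"type":"object","properties":{"increments":{"type":"array","items":{"type":"array"}},"fingers":{"type":"number"},"grip_force":{"type":"number"}},"required":["increments"]}

```bash
mkdir -p pics
python3 - <<'E'
from plant import r
import cv2,numpy as np
for n in("scene","top"):
    p,d=r.snapshot(n); np.savez(n+"0.npz",p=p,d=d); cv2.imwrite(f"pics/{n}0.png",p[:,:,::-1])
    c=r.calibration(n); print(n,c)
s=r.get_state(); print(s)
E
```

```text
scene {'fov_y': 48.45288042570836, 'cx': 274.2183654333001, 'cy': 206.87987828074623, 'R': array([[ 0.70699519, -0.70709711,  0.01309496],
       [-0.30405541, -0.32062487, -0.89707859],
       [ 0.63852025,  0.63024865, -0.44167695]]), 't': array([-0.32087974,  0.18063631,  0.88634148])}
top {'fov_y': 51.972650014621635, 'cx': 281.26843330591385, 'cy': 209.02781806877698, 'R': array([[ 0.00953035, -0.99993456,  0.00632782],
       [-0.99943166, -0.0097298 , -0.03227514],
       [ 0.03233459, -0.00601663, -0.99945899]]), 't': array([-0.00413759,  0.45813715,  1.16247085])}
{'clock': 0.1, 'q': array([-1.19518045,  0.68991961, -0.19451906,  1.56620985,  0.15730005,
        0.90248515, -0.215078  ]), 'qd': array([ 4.43176665e-04, -1.28392381e-03,  8.03916300e-05, -2.69434669e-03,
       -9.79822067e-04, -2.55715006e-03,  1.28094688e-03]), 'joint_torque': array([-2.07830992e-03, -5.28507686e+01, -1.27146576e+00, -1.53839850e+01,
       -5.25896531e-02,  1.90916158e-03,  5.03100750e-05]), 'tool_pos': array([0.20935435, 0.58830885, 0.23798607]), 'eef_rot': array([ 1.70030834e-01,  9.85438405e-01, -8.11625946e-04, -8.19997779e-05]), 'contact_force': array([-0.45998923,  0.16504294, -0.20512663]), 'moment': array([-0.01685029,  0.03764591, -0.0173204 ]), 'finger_force': 0.0, 'opening': 1.0031341678845322}
```

View pics/scene0.png

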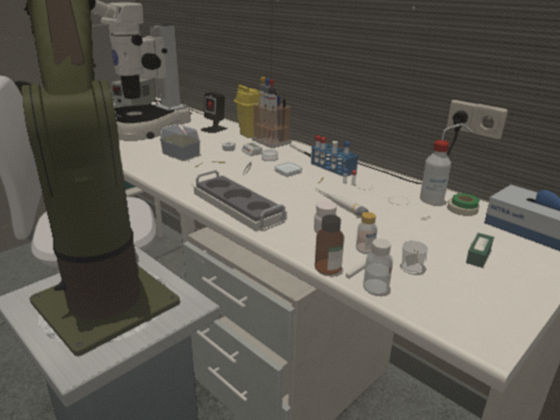

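View pics/top0.png

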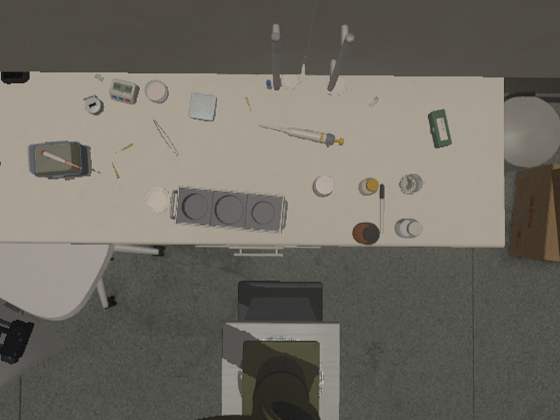

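The scene view shows amber (330,250), small yellow-capped (367,232) and medium white-capped (378,265) bottles, with the jar (325,215) and cup (414,255). In the top view, the wells are at (196,206), (230,209) and (264,212). Bottles: amber (366,233), medium (408,228), small (370,186).

```bash
cat > h.py <<'E'
import numpy as np,cv2
from plant import r
def cal(n):
    c=r.calibration(n); return c,210/np.tan(np.radians(c['fov_y']/2))
def ray(n,u,v):
    c,f=cal(n); R=c['R']; d=R.T@np.array([(u-c['cx'])/f,(v-c['cy'])/f,1]); return -R.T@c['t'],d
def plane(n,u,v,z):
    o,d=ray(n,u,v); return o+d*(z-o[2])/d[2]
def tri(p1,p2):
    (a,d),(b,e)=ray("scene",*p1),ray("top",*p2)
    s=np.linalg.lstsq(np.c_[d,-e],b-a,rcond=None)[0]; P,Q=a+d*s[0],b+e*s[1]
    return (P+Q)/2,np.linalg.norm(P-Q)
def cloud(n,d):
    c,f=cal(n); v,u=np.mgrid[:420,:560]
    return (np.stack([(u-c['cx'])/f*d,(v-c['cy'])/f*d,d],-1)-c['t'])@c['R']
E
python3 - <<'E'
from h import *
t=np.load("top0.npz");s=np.load("scene0.npz")
W=cloud("top",t['d'])
# wells: floor depth vs block top
for u,v in((196,206),(230,209),(264,212)): print("floor",W[v,u])
x,y,z=W[...,0],W[...,1],W[...,2]
for n,(u,v) in dict(small=(370,186),med=(408,228),large=(366,233),jar=(324,185),cup=(411,184)).items():
    b=W[v-20:v+21,u-20:u+21].reshape(-1,3); zt=np.percentile(b[:,2],99.5); m=b[b[:,2]>zt-.006]; print(n,zt.round(4),m.mean(0).round(4),len(m))
m=(z>.026)&(z<.042)&(t['d']>0); m[:180]=0;m[235:]=0;m[:,:170]=0;m[:,290:]=0
print("blocktop",np.median(z[m]),m.sum())
g=((m)*255).astype(np.uint8)
cv2.imwrite("pics/w.png",np.hstack([cv2.resize(t['p'][150:260,160:300,::-1],None,fx=2.8,fy=2.8,interpolation=2),cv2.cvtColor(cv2.resize(g[150:260,160:300],None,fx=2.8,fy=2.8),8)]))
cv2.imwrite("pics/b.png",np.hstack([cv2.resize(t['p'][160:260,310:440,::-1],None,fx=3,fy=3,interpolation=2),cv2.resize(s['p'][195:295,300:430,::-1],None,fx=3,fy=3,interpolation=2)]))
E
```

```text
floor [0.46391323 0.2305857  0.01296449]
floor [0.45672934 0.13885089 0.01213236]
floor [0.44952595 0.04692717 0.01150828]
small 0.0917 [ 0.5106 -0.2118  0.1719] 104
med 0.1081 [ 0.4097 -0.3254  0.1266] 148
large 0.1233 [ 0.3961 -0.2119  0.1619] 176
jar 0.074 [ 0.5173 -0.1086  0.0897] 231
cup 0.0557 [ 0.521  -0.319   0.1389] 78
blocktop 0.033881311450351795 2038
```

View pics/w.png

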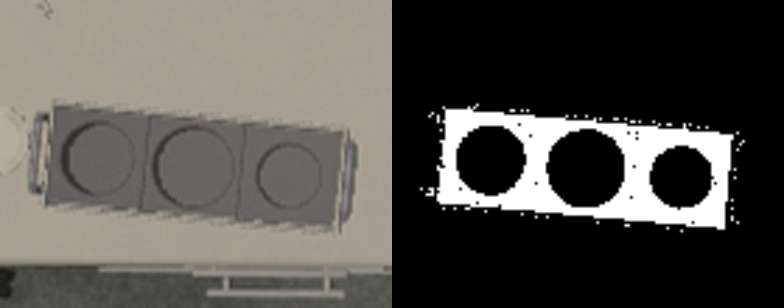

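View pics/b.png

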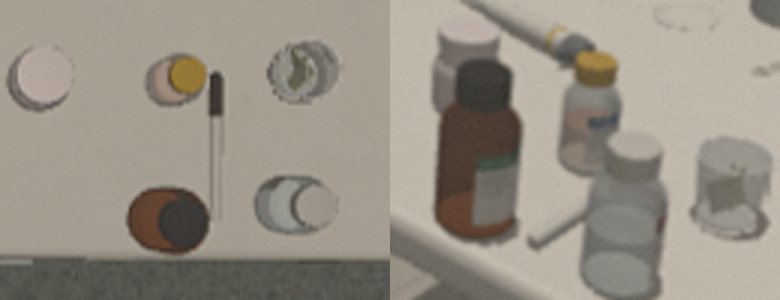

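The crop confirms the well order: middle well on the left, wide in the centre, narrow on the right. The marker lies close beside the small and large bottles, along x.

```bash
cat > loc.py <<'E'
from h import *
def measure(tag,show=True):
    P={n:r.snapshot(n) for n in("scene","top")}
    t,s=P["top"],P["scene"]; W=cloud("top",t[1]); V=cloud("scene",s[1]); return t,s,W,V
def caps(W,V,guess,h):
    for n,g in guess.items():
        o=[]
        for C in (W,V):
            b=C.reshape(-1,3); k=(np.hypot(*(b[:,:2]-g).T)<.045)&(abs(b[:,2]-h[n]-.004)<.008); b=b[k]
            if len(b)<15: o.append(None);continue
            zt=np.median(b[:,2]); q=b[abs(b[:,2]-zt)<.006,:2].astype(np.float32)
            lo,hi=np.percentile(q,[3,97],axis=0); o.append((np.r_[(lo+hi)/2,zt].round(4),len(q)))
        print(n,o)
E
python3 - <<'E'
from loc import *
t=np.load("top0.npz");s=np.load("scene0.npz");W=cloud("top",t['d']);V=cloud("scene",s['d'])
caps(W,V,dict(small=(.511,-.212),med=(.41,-.325),large=(.396,-.212)),dict(small=.088,med=.105,large=.12))
z=W[...,2];m=((z>.026)&(z<.042)).astype(np.uint8); m=cv2.medianBlur(m,3)
sub=m[180:236,175:287]; c,hh=cv2.findContours(sub*255,cv2.RETR_CCOMP,cv2.CHAIN_APPROX_NONE)
for k,h in zip(c,hh[0]):
    if h[3]>=0 and cv2.contourArea(k)>100:
        (u,v),rad=cv2.minEnclosingCircle(k); a=cv2.contourArea(k)
        M=cv2.moments(k);u,v=M['m10']/M['m00'],M['m01']/M['m00']
        print("well",plane("top",u+175,v+180,.034).round(4),"diam mm",2*np.sqrt(a/np.pi)*1.13/431*1000)
# triangulated caps by colour: yellow
H=[cv2.cvtColor(q['p'],cv2.COLOR_RGB2HSV) for q in(s,t)]
def cen(H,box,lo,hi):
    v0,v1,u0,u1=box; k=cv2.inRange(H[v0:v1,u0:u1],lo,hi); M=cv2.moments(k,True); return M['m10']/M['m00']+u0,M['m01']/M['m00']+v0
Y=((15,110,60),(35,255,255)); print("small cap tri",tri(cen(H[0],(205,240,350,390),*Y),cen(H[1],(170,205,360,385),*Y)))
K=((0,0,0),(180,255,62)); print("large cap tri",tri(cen(H[0],(212,233,315,350),*K),cen(H[1],(222,245,360,379),*K)))
E
```

```text
small [(array([ 0.5188, -0.2299,  0.0876]), 111), (array([ 0.5178, -0.2309,  0.0885]), 93)]
med [(array([ 0.4089, -0.3326,  0.1045]), 159), (array([ 0.4084, -0.3326,  0.1056]), 168)]
large [(array([ 0.3949, -0.221 ,  0.1196]), 182), (array([ 0.3941, -0.2215,  0.1206]), 163)]
well [0.4469 0.0493 0.034 ] diam mm 60.80924191713273
well [0.4542 0.1396 0.034 ] diam mm 76.17509365410011
well [0.4612 0.2298 0.034 ] diam mm 67.65611831626838
small cap tri (array([ 0.51947048, -0.228949  ,  0.08185667]), np.float64(0.0018992726345358841))
large cap tri (array([ 0.39452616, -0.22130416,  0.10435981]), np.float64(0.0014177578325242008))
```

Call:
step_arm([
  [[4,-3,0],[0,0,-7.5]],
  [[4,-3,0],[0,0,-7.5]],
  [[4,-3,0],[0,0,-7.5]],
  [[4,-3,0],[0,0,-7.5]],
  [[4,-3,0],[0,0,-7.5]],
  [[2,-4.5,0],[0,0,-7.5]],
  [[0,-5,0],[0,0,-7.5]],
  [[0,-5,0],[0,0,-7.5]],
  [[0,-5,0],[0,0,-7.5]],
  [[0,-5,0],[0,0,-7.5]],
], fingers=1)

```text
clock: 1.1
tool_pos: [0.429, 0.1918, 0.2386]
eef_rot: [0.737, 0.676, -0.0, 0.0]
contact_force: [1.3, -0.8, -0.0]
opening: 0.997
finger_force: 0.0
```

Call:
step_arm([
  [[0,-4.6,0],[0,0,0]],
  [[0,-4.6,0],[0,0,0]],
  [[0,-4.6,0],[0,0,0]],
  [[0,-4.6,0],[0,0,0]],
  [[-0.5,-4.6,0],[0,0,0]],
  [[-0.5,-4.6,0],[0,0,0]],
  [[-0.5,-4.6,0],[0,0,0]],
  [[-0.5,-4.5,0],[0,0,0]],
  [[-1,-3,0],[0,0,0]],
  [[-0.5,-1.6,0],[0,0,0]],
])

```text
clock: 2.1
tool_pos: [0.3929, -0.2223, 0.2386]
eef_rot: [0.736, 0.676, -0.001, 0.0]
contact_force: [0.3, 1.0, -0.2]
opening: 1.001
finger_force: 0.0
```

```bash
python3 -c "
from plant import r
s=r.get_state();print(s['q'].round(2),s['tool_pos'],s['eef_rot'])"
```

```text
[ 0.38  0.47  0.05  2.08 -0.04  0.6   0.37] [ 0.39292198 -0.222336    0.2385698 ] [ 7.36455057e-01  6.76486167e-01 -6.36448637e-04  1.01493925e-04]
```

Call:
step_arm([
  [[0.2,0.1,-3],[0,0,0]],
  [[0,0,-3],[0,0,0]],
  [[0,0,-3],[0,0,0]],
  [[0,0,-2.5],[0,0,0]],
  [[0,0,-2],[0,0,0]],
  [[0,0,-1.5],[0,0,0]],
  [[0,0,-1.2],[0,0,0]],
  [[0,0,-1],[0,0,0]],
  [[0,0,-0.5],[0,0,0]],
  [[0,0,-0.3],[0,0,0]],
])

```text
clock: 3.1
tool_pos: [0.3964, -0.2181, 0.0584]
eef_rot: [0.735, 0.678, -0.0, -0.0]
contact_force: [0.6, -0.4, -0.4]
opening: 1.001
finger_force: 0.0
```

Call:
step_arm([
  [[0,0,0],[0,0,0]],
  [[0,0,0],[0,0,0]],
  [[0,0,0],[0,0,0]],
  [[0,0,0],[0,0,0]],
  [[0,0,0],[0,0,0]],
  [[0,0,0],[0,0,0]],
  [[0,0,0],[0,0,0]],
  [[0,0,0],[0,0,0]],
  [[0,0,0],[0,0,0]],
  [[0,0,0],[0,0,0]],
], fingers=0, grip_force=15)

```text
clock: 4.1
tool_pos: [0.3963, -0.2182, 0.059]
eef_rot: [0.735, 0.678, -0.0, 0.0]
contact_force: [-0.4, 0.3, 6.1]
opening: 0.644
finger_force: 15.0
```

Call:
step_arm([
  [[0,0,0.5],[0,0,0]],
  [[0,0,1.5],[0,0,0]],
  [[0,0,3],[0,0,0]],
  [[0,0,4],[0,0,0]],
  [[0,0.5,4],[0,0,0]],
  [[0,2,1],[0,0,0]],
  [[0,3.5,0],[0,0,0]],
  [[0,4,0],[0,0,0]],
  [[0.5,4,0],[0,0,0]],
  [[0.5,4,0],[0,0,0]],
])

```text
clock: 5.1
tool_pos: [0.4062, -0.0366, 0.1988]
eef_rot: [0.735, 0.678, 0.0, -0.0]
contact_force: [0.6, -0.1, -1.5]
opening: 0.648
finger_force: 15.0
```

Call:
step_arm([
  [[1,4,0],[0,0,0]],
  [[1,4,0],[0,0,0]],
  [[1,3,0],[0,0,0]],
  [[1,3,0],[0,0,0]],
  [[0.8,2,0],[0,0,0]],
  [[0,1.5,0],[0,0,0]],
  [[0,0.6,0],[0,0,0]],
  [[0,0,0],[0,0,0]],
  [[0,0,0],[0,0,0]],
  [[0,0,0],[0,0,0]],
])

```text
clock: 6.1
tool_pos: [0.4543, 0.1416, 0.1988]
eef_rot: [0.735, 0.678, -0.0, 0.0]
contact_force: [-0.5, -0.5, -2.3]
opening: 0.638
finger_force: 15.0
```

Run:
```python
from loc import *
t,s,W,V=measure('a'); print(r.get_state()['tool_pos'],r.get_state()['contact_force'])
a=cv2.resize(t[0][130:270,150:337,::-1],(400,300)); b=cv2.resize(s[0][70:280,150:430,::-1],(400,300))
cv2.imwrite("pics/c.png",np.hstack([a,b]))
```

```text
[0.45443604 0.14188871 0.19880177] [-0.04344369 -0.2973747  -2.20185776]
```

View pics/c.png

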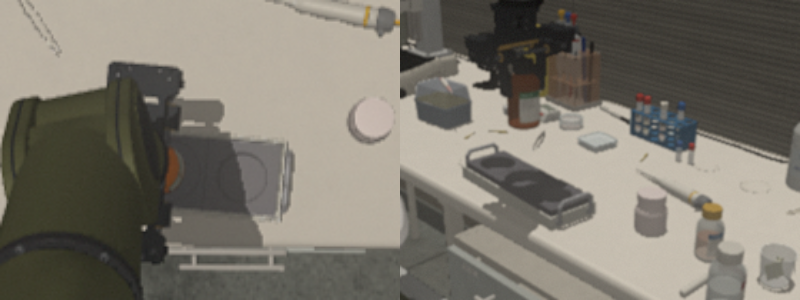

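The amber bottle hangs upright from the gripper (scene crop 525,100), with the wells below it. I'll measure its axis and base before lowering it.

```bash
cat > held.py <<'E'
from loc import *
from scipy.optimize import least_squares
def held(rad,grow=.05):
    p=r.get_state()['tool_pos']; s=r.snapshot("scene"); V=cloud("scene",s[1])
    b=V.reshape(-1,3); d=np.hypot(*(b[:,:2]-p[:2]).T)
    k=(d<rad+.012)&(b[:,2]<p[2]-.006)&(b[:,2]>p[2]-.08); b=b[k]
    o=least_squares(lambda q:np.hypot(*(b[:,:2]-q).T)-rad,p[:2],loss='soft_l1',f_scale=.002)
    print("tool",p.round(4),"axis",o.x.round(4),"off mm",((o.x-p[:2])*1000).round(1),"zlow",np.percentile(b[:,2],[0.5,2,5]).round(4),"rel",(np.percentile(b[:,2],2)-p[2]).round(4),len(b))
E
python3 -c "
from held import *
held(.029)"
```

```text
tool [0.4544 0.1419 0.1988] axis [0.4547 0.1401] off mm [ 0.2 -1.8] zlow [0.1437 0.1449 0.1465] rel -0.0539 413
```

Call:
step_arm([
  [[0,0,-1],[0,0,0]],
  [[0,0,-2],[0,0,0]],
  [[0,0,-2],[0,0,0]],
  [[0,0,-2],[0,0,0]],
  [[0,0,-1.5],[0,0,0]],
  [[0,0,-1.2],[0,0,0]],
  [[0,0,-1],[0,0,0]],
  [[0,0,-0.8],[0,0,0]],
  [[0,0,-0.5],[0,0,0]],
  [[0,0,-0.3],[0,0,0]],
])

```text
clock: 7.25
tool_pos: [0.4545, 0.1429, 0.0754]
eef_rot: [0.735, 0.678, 0.0, 0.0]
contact_force: [-0.1, -0.7, -2.7]
opening: 0.641
finger_force: 15.0
```

Call:
step_arm([
  [[0,0,-0.2],[0,0,0]],
  [[0,0,-0.1],[0,0,0]],
  [[0,0,-0.1],[0,0,0]],
  [[0,0,-0.1],[0,0,0]],
  [[0,0,-0.1],[0,0,0]],
  [[0,0,-0.1],[0,0,0]],
  [[0,0,0],[0,0,0]],
  [[0,0,0],[0,0,0]],
  [[0,0,0],[0,0,0]],
  [[0,0,0],[0,0,0]],
])

```text
clock: 8.25
tool_pos: [0.4545, 0.143, 0.069]
eef_rot: [0.735, 0.678, 0.0, 0.0]
contact_force: [-1.4, 0.7, 7.1]
opening: 0.647
finger_force: 15.0
```

Call:
step_arm([
  [[0,0,0],[0,0,0]],
  [[0,0,0],[0,0,0]],
  [[0,0,0],[0,0,0]],
  [[0,0,0],[0,0,0]],
  [[0,0,0],[0,0,0]],
  [[0,0,0],[0,0,0]],
  [[0,0,0],[0,0,0]],
  [[0,0,1],[0,0,0]],
  [[0,0,2],[0,0,0]],
  [[0,0,3],[0,0,0]],
], fingers=1)

```text
clock: 9.25
tool_pos: [0.4536, 0.1426, 0.1291]
eef_rot: [0.735, 0.678, -0.001, -0.001]
contact_force: [-0.1, 0.3, 0.6]
opening: 0.998
finger_force: 0.0
```

Call:
step_arm([
  [[0,0,4],[0,0,0]],
  [[0,0,4],[0,0,0]],
  [[0,-2,3],[0,0,0]],
  [[-0.5,-4,0],[0,0,0]],
  [[-0.5,-5,0],[0,0,0]],
  [[-0.5,-5,0],[0,0,0]],
  [[-0.5,-5,0],[0,0,0]],
  [[-0.5,-5,0],[0,0,0]],
  [[-0.5,-5,0],[0,0,0]],
  [[-0.5,-5,0],[0,0,0]],
])

```text
clock: 10.25
tool_pos: [0.4189, -0.2175, 0.2395]
eef_rot: [0.735, 0.678, 0.0, 0.0]
contact_force: [0.7, 0.1, -0.5]
opening: 1.004
finger_force: 0.0
```

Run:
```python
from loc import *
t,s,W,V=measure('a'); print(r.get_state()['tool_pos'])
caps(W,V,dict(small=(.519,-.23),med=(.409,-.333),large=(.454,.14)),dict(small=.088,med=.105,large=.13))
a=cv2.resize(t[0][130:270,150:337,::-1],(400,300)); b=cv2.resize(s[0][70:280,150:430,::-1],(400,300))
cv2.imwrite("pics/d.png",np.hstack([a,b]))
```

```text
[ 0.41740242 -0.22405974  0.23981254]
small [(array([ 0.5189, -0.2309,  0.0877]), 105), (array([ 0.5177, -0.2297,  0.0885]), 90)]
med [None, (array([ 0.4077, -0.3329,  0.1055]), 169)]
large [(array([0.453 , 0.1389, 0.1298]), 187), (array([0.4525, 0.1386, 0.1309]), 86)]
```

View pics/d.png

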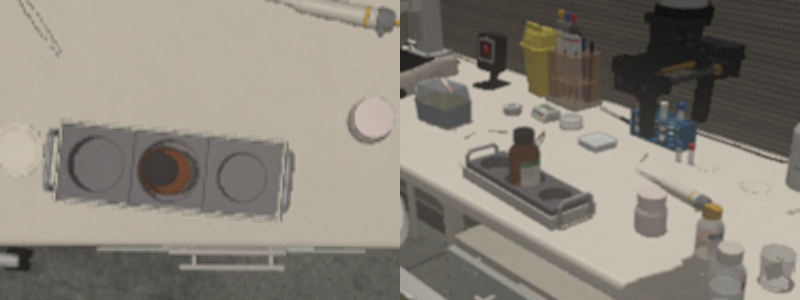

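The large bottle stands upright in the wide centre well, at (165,170) in the left crop. Its cap top is at 0.130 m, so it is fully down. Next is the medium bottle.

Call:
step_arm([
  [[-0.3,-3,0],[0,0,0]],
  [[-0.3,-4,0],[0,0,0]],
  [[-0.3,-3,0],[0,0,0]],
  [[0,-1,-1],[0,0,0]],
  [[0,0,-2.5],[0,0,0]],
  [[0,0,-2.5],[0,0,0]],
  [[0,0,-2],[0,0,0]],
  [[0,0,-2],[0,0,0]],
  [[0,0,-1],[0,0,0]],
  [[0,0,0],[0,0,0]],
])

```text
clock: 11.35
tool_pos: [0.4102, -0.3238, 0.1276]
eef_rot: [0.734, 0.679, -0.0, -0.002]
contact_force: [0.2, 0.8, 0.9]
opening: 1.005
finger_force: 0.0
```

Call:
step_arm([
  [[0,0,-2],[0,0,0]],
  [[0,0,-2],[0,0,0]],
  [[0,0,-1.5],[0,0,0]],
  [[0,0,-1.2],[0,0,0]],
  [[0,0,-0.8],[0,0,0]],
  [[0,0,-0.5],[0,0,0]],
  [[0,0,-0.3],[0,0,0]],
  [[0,0,0],[0,0,0]],
  [[0,0,0],[0,0,0]],
  [[0,0,0],[0,0,0]],
])

```text
clock: 12.35
tool_pos: [0.4109, -0.3258, 0.0462]
eef_rot: [0.735, 0.678, 0.0, 0.0]
contact_force: [-0.3, -0.1, 0.5]
opening: 0.999
finger_force: 0.0
```

Call:
step_arm([
  [[-0.1,-0.3,0],[0,0,0]],
  [[-0.1,-0.4,0],[0,0,0]],
  [[0,0,0],[0,0,0]],
  [[0,0,0],[0,0,0]],
  [[0,0,0],[0,0,0]],
  [[0,0,0],[0,0,0]],
  [[0,0,0],[0,0,0]],
  [[0,0,0],[0,0,0]],
  [[0,0,0],[0,0,0]],
  [[0,0,0],[0,0,0]],
])

```text
clock: 13.35
tool_pos: [0.4086, -0.3326, 0.0457]
eef_rot: [0.735, 0.678, 0.0, 0.0]
contact_force: [0.0, 0.3, 0.5]
opening: 1.003
finger_force: 0.0
```

Call:
step_arm([
  [[0,0,0],[0,0,0]],
  [[0,0,0],[0,0,0]],
  [[0,0,0],[0,0,0]],
  [[0,0,0],[0,0,0]],
  [[0,0,0],[0,0,0]],
  [[0,0,0],[0,0,0]],
  [[0,0,0],[0,0,0]],
  [[0,0,0],[0,0,0]],
  [[0,0,0],[0,0,0]],
  [[0,0,0],[0,0,0]],
], fingers=0, grip_force=15)

```text
clock: 14.35
tool_pos: [0.4087, -0.3327, 0.0458]
eef_rot: [0.735, 0.678, 0.0, 0.0]
contact_force: [0.2, -0.5, 1.3]
opening: 0.576
finger_force: 15.0
```

Call:
step_arm([
  [[0,0,0.5],[0,0,0]],
  [[0,0,1.5],[0,0,0]],
  [[0,0,3],[0,0,0]],
  [[0,0,4],[0,0,0]],
  [[0,0.5,4],[0,0,0]],
  [[0,2,3],[0,0,0]],
  [[0,3,2.5],[0,0,0]],
  [[0,4,0],[0,0,0]],
  [[0,4,0],[0,0,0]],
  [[0,4,0],[0,0,0]],
])

```text
clock: 15.35
tool_pos: [0.4079, -0.1561, 0.2312]
eef_rot: [0.735, 0.678, 0.0, -0.0]
contact_force: [0.5, 0.3, -1.3]
opening: 0.579
finger_force: 15.0
```

Call:
step_arm([
  [[0,4,0],[0,0,0]],
  [[0,4,0],[0,0,0]],
  [[0.6,4,0],[0,0,0]],
  [[0.6,4,0],[0,0,0]],
  [[0.8,4,0],[0,0,0]],
  [[0.8,4,0],[0,0,0]],
  [[0.8,4,0],[0,0,0]],
  [[0.8,4,0],[0,0,0]],
  [[0.8,3,0],[0,0,0]],
  [[0,2,0],[0,0,0]],
])

```text
clock: 16.35
tool_pos: [0.4608, 0.2153, 0.2308]
eef_rot: [0.734, 0.679, 0.001, -0.0]
contact_force: [0.6, -0.4, -1.0]
opening: 0.577
finger_force: 15.0
```

Call:
step_arm([
  [[0,1.2,0],[0,0,0]],
  [[0,0,-1],[0,0,0]],
  [[0,0,-1],[0,0,0]],
  [[0,0,-1],[0,0,0]],
  [[0,0,-1],[0,0,0]],
  [[0,0,-1],[0,0,0]],
  [[0,0,-1],[0,0,0]],
  [[0,0,-1],[0,0,0]],
  [[0,0,-1],[0,0,0]],
  [[0,0,0],[0,0,0]],
])

```text
clock: 17.35
tool_pos: [0.4598, 0.224, 0.1494]
eef_rot: [0.735, 0.678, -0.001, -0.0]
contact_force: [-0.8, 0.3, -0.8]
opening: 0.581
finger_force: 15.0
```

```bash
python3 -c "
from held import *
held(.026)"
```

```text
tool [0.4598 0.224  0.1494] axis [0.4608 0.2248] off mm [0.9 0.8] zlow [0.1057 0.107  0.1089] rel -0.0424 240
```

Call:
step_arm([
  [[0.1,0.5,0],[0,0,0]],
  [[0,0,-1.5],[0,0,0]],
  [[0,0,-1.5],[0,0,0]],
  [[0,0,-1.5],[0,0,0]],
  [[0,0,-1.2],[0,0,0]],
  [[0,0,-1],[0,0,0]],
  [[0,0,-0.8],[0,0,0]],
  [[0,0,-0.6],[0,0,0]],
  [[0,0,-0.4],[0,0,0]],
  [[0,0,-0.2],[0,0,0]],
])

```text
clock: 18.4
tool_pos: [0.4617, 0.2294, 0.0635]
eef_rot: [0.735, 0.678, 0.0, 0.0]
contact_force: [-0.2, 0.1, -1.5]
opening: 0.58
finger_force: 15.0
```

Call:
step_arm([
  [[0,0,-0.2],[0,0,0]],
  [[0,0,-0.1],[0,0,0]],
  [[0,0,-0.1],[0,0,0]],
  [[0,0,-0.1],[0,0,0]],
  [[0,0,-0.1],[0,0,0]],
  [[0,0,-0.1],[0,0,0]],
  [[0,0,0],[0,0,0]],
  [[0,0,0],[0,0,0]],
  [[0,0,0],[0,0,0]],
  [[0,0,0],[0,0,0]],
])

```text
clock: 19.4
tool_pos: [0.4616, 0.2294, 0.0568]
eef_rot: [0.735, 0.678, 0.0, 0.0]
contact_force: [0.5, 0.4, -0.7]
opening: 0.575
finger_force: 15.0
```

Call:
step_arm([
  [[0,0,-0.1],[0,0,0]],
  [[0,0,0],[0,0,0]],
  [[0,0,-0.05],[0,0,0]],
  [[0,0,0],[0,0,0]],
  [[0,0,0],[0,0,0]],
  [[0,0,0],[0,0,0]],
  [[0,0,0],[0,0,0]],
  [[0,0,0],[0,0,0]],
  [[0,0,0],[0,0,0]],
  [[0,0,0],[0,0,0]],
])

```text
clock: 20.4
tool_pos: [0.4618, 0.2294, 0.0557]
eef_rot: [0.735, 0.678, 0.0, 0.0]
contact_force: [0.3, -1.1, 4.8]
opening: 0.579
finger_force: 15.0
```

Contact at 4.8 N, so the bottle is on the well floor. I'll release it and go for the small bottle.

Call:
step_arm([
  [[0,0,0],[0,0,0]],
  [[0,0,0],[0,0,0]],
  [[0,0,0],[0,0,0]],
  [[0,0,0],[0,0,0]],
  [[0,0,0],[0,0,0]],
  [[0,0,0],[0,0,0]],
  [[0,0,0],[0,0,0]],
  [[0,0,1],[0,0,0]],
  [[0,0,2],[0,0,0]],
  [[0,0,3],[0,0,0]],
], fingers=1)

```text
clock: 21.4
tool_pos: [0.4608, 0.229, 0.1155]
eef_rot: [0.735, 0.678, -0.001, -0.0]
contact_force: [0.3, 0.0, -0.5]
opening: 1.002
finger_force: 0.0
```

Call:
step_arm([
  [[0,0,4],[0,0,0]],
  [[0,0,4],[0,0,0]],
  [[0,-2,3],[0,0,0]],
  [[0.5,-4,0],[0,0,0]],
  [[0.5,-5,0],[0,0,0]],
  [[0.5,-5,0],[0,0,0]],
  [[0.5,-5,0],[0,0,0]],
  [[0.5,-5,0],[0,0,0]],
  [[0.5,-5,0],[0,0,0]],
  [[0.5,-5,0],[0,0,0]],
])

```text
clock: 22.4
tool_pos: [0.4962, -0.1312, 0.226]
eef_rot: [0.735, 0.678, 0.0, 0.0]
contact_force: [0.9, -0.5, -0.1]
opening: 0.999
finger_force: 0.0
```

Call:
step_arm([
  [[0.5,-3,0],[0,0,0]],
  [[0.5,-2,0],[0,0,0]],
  [[0.5,-2,0],[0,0,0]],
  [[0.5,-1,0],[0,0,0]],
  [[0,0,0],[0,0,0]],
  [[0,0,0],[0,0,0]],
  [[0,0,0],[0,0,0]],
  [[0,0,0],[0,0,0]],
  [[0,0,0],[0,0,0]],
  [[0,0,0],[0,0,0]],
])

```text
clock: 23.4
tool_pos: [0.5165, -0.2087, 0.2253]
eef_rot: [0.735, 0.679, 0.0, -0.0]
contact_force: [-0.7, 0.0, -0.0]
opening: 1.0
finger_force: 0.0
```

Run:
```python
from loc import *
t,s,W,V=measure('a'); print(r.get_state()['tool_pos'])
caps(W,V,dict(small=(.519,-.23),med=(.461,.23),large=(.454,.14)),dict(small=.088,med=.115,large=.13))
a=cv2.resize(t[0][130:270,150:337,::-1],(400,300)); b=cv2.resize(s[0][150:300,220:420,::-1],(400,300))
cv2.imwrite("pics/e.png",np.hstack([a,b]))
```

```text
[ 0.51646167 -0.2089685   0.22525149]
small [(array([ 0.5187, -0.2225,  0.0877]), 52), (array([ 0.5177, -0.2311,  0.0888]), 90)]
med [(array([0.4605, 0.228 , 0.1149]), 154), (array([0.4604, 0.2286, 0.1158]), 65)]
large [(array([0.4529, 0.1389, 0.1297]), 188), (array([0.451 , 0.1385, 0.1309]), 85)]
```

View pics/e.png

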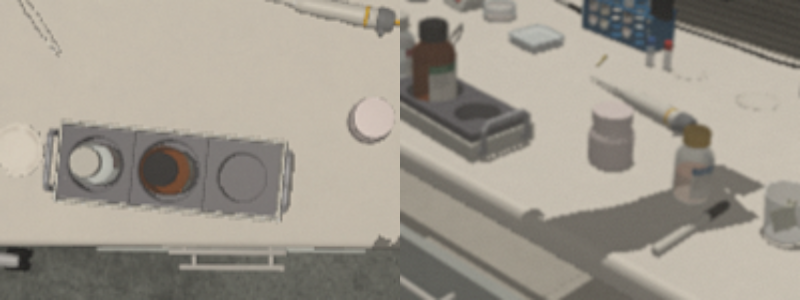

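The medium bottle is seated in the left well (95,165), cap top at 0.115 m. The small bottle (690,165 in the right crop) and the marker beside it haven't moved.

Call:
step_arm([
  [[0.2,-1.1,0],[0,0,0]],
  [[0,-1,0],[0,0,0]],
  [[0,0,-2],[0,0,0]],
  [[0,0,-2.5],[0,0,0]],
  [[0,0,-2.5],[0,0,0]],
  [[0,0,-2],[0,0,0]],
  [[0,0,-1],[0,0,0]],
  [[0,0,0],[0,0,0]],
  [[0,0,0],[0,0,0]],
  [[0,0,0],[0,0,0]],
])

```text
clock: 24.5
tool_pos: [0.5192, -0.2308, 0.1263]
eef_rot: [0.735, 0.678, 0.0, 0.001]
contact_force: [-0.0, 0.1, 0.1]
opening: 0.995
finger_force: 0.0
```

Call:
step_arm([
  [[0,0,-2],[0,0,0]],
  [[0,0,-2],[0,0,0]],
  [[0,0,-1.5],[0,0,0]],
  [[0,0,-1.2],[0,0,0]],
  [[0,0,-1],[0,0,0]],
  [[0,0,-0.8],[0,0,0]],
  [[0,0,-0.5],[0,0,0]],
  [[0,0,-0.2],[0,0,0]],
  [[0,0,0],[0,0,0]],
  [[0,0,0],[0,0,0]],
])

```text
clock: 25.5
tool_pos: [0.5187, -0.2303, 0.0336]
eef_rot: [0.735, 0.678, 0.0, 0.0]
contact_force: [0.4, -0.3, -0.3]
opening: 0.998
finger_force: 0.0
```

Call:
step_arm([
  [[0,0,0],[0,0,0]],
  [[0,0,0],[0,0,0]],
  [[0,0,0],[0,0,0]],
  [[0,0,0],[0,0,0]],
  [[0,0,0],[0,0,0]],
  [[0,0,0],[0,0,0]],
  [[0,0,0],[0,0,0]],
  [[0,0,0],[0,0,0]],
  [[0,0,0],[0,0,0]],
  [[0,0,0],[0,0,0]],
], fingers=0, grip_force=15)

```text
clock: 26.5
tool_pos: [0.5186, -0.2302, 0.0333]
eef_rot: [0.735, 0.678, 0.0, 0.0]
contact_force: [0.6, -0.2, -0.7]
opening: 0.479
finger_force: 15.0
```

Call:
step_arm([
  [[0,0,0.5],[0,0,0]],
  [[0,0,1.5],[0,0,0]],
  [[0,0,3],[0,0,0]],
  [[0,0,4],[0,0,0]],
  [[0,0,4],[0,0,0]],
  [[-0.6,1,2],[0,0,0]],
  [[-0.8,3,0],[0,0,0]],
  [[-0.8,4,0],[0,0,0]],
  [[-0.8,4,0],[0,0,0]],
  [[-0.8,4,0],[0,0,0]],
])

```text
clock: 27.5
tool_pos: [0.4799, -0.0688, 0.1844]
eef_rot: [0.735, 0.678, 0.001, 0.0]
contact_force: [0.8, 0.8, -0.2]
opening: 0.484
finger_force: 15.0
```

Call:
step_arm([
  [[-0.8,4,0],[0,0,0]],
  [[-0.8,4,0],[0,0,0]],
  [[-0.8,2,0],[0,0,0]],
  [[-0.6,1.5,-1],[0,0,0]],
  [[-0.4,0.5,-1],[0,0,0]],
  [[0,0,-1],[0,0,0]],
  [[0,0,-1],[0,0,0]],
  [[0,0,-1],[0,0,0]],
  [[0,0,0],[0,0,0]],
  [[0,0,0],[0,0,0]],
])

```text
clock: 28.5
tool_pos: [0.4465, 0.0493, 0.133]
eef_rot: [0.735, 0.678, -0.0, -0.0]
contact_force: [-0.5, -0.1, -0.9]
opening: 0.481
finger_force: 15.0
```

```bash
python3 -c "
from held import *
held(.022)"
```

```text
tool [0.4465 0.0493 0.133 ] axis [0.448  0.0508] off mm [1.5 1.5] zlow [0.1011 0.1033 0.104 ] rel -0.0297 159
```

Call:
step_arm([
  [[0,0,-1],[0,0,0]],
  [[0,0,-1.5],[0,0,0]],
  [[0,0,-1.5],[0,0,0]],
  [[0,0,-1.2],[0,0,0]],
  [[0,0,-1],[0,0,0]],
  [[0,0,-0.8],[0,0,0]],
  [[0,0,-0.6],[0,0,0]],
  [[0,0,-0.4],[0,0,0]],
  [[0,0,-0.2],[0,0,0]],
  [[0,0,0],[0,0,0]],
])

```text
clock: 29.55
tool_pos: [0.4465, 0.0499, 0.0512]
eef_rot: [0.735, 0.678, 0.0, 0.0]
contact_force: [-0.5, 0.7, -0.7]
opening: 0.48
finger_force: 15.0
```

Call:
step_arm([
  [[0,0,-0.2],[0,0,0]],
  [[0,0,-0.1],[0,0,0]],
  [[0,0,-0.1],[0,0,0]],
  [[0,0,-0.1],[0,0,0]],
  [[0,0,-0.1],[0,0,0]],
  [[0,0,-0.1],[0,0,0]],
  [[0,0,-0.1],[0,0,0]],
  [[0,0,0],[0,0,0]],
  [[0,0,0],[0,0,0]],
  [[0,0,0],[0,0,0]],
])

```text
clock: 30.55
tool_pos: [0.4465, 0.0498, 0.0432]
eef_rot: [0.735, 0.678, 0.0, 0.0]
contact_force: [1.0, -0.2, -0.2]
opening: 0.483
finger_force: 15.0
```

Call:
step_arm([
  [[0,0,-0.05],[0,0,0]],
  [[0,0,0],[0,0,0]],
  [[0,0,-0.05],[0,0,0]],
  [[0,0,0],[0,0,0]],
  [[0,0,0],[0,0,0]],
  [[0,0,0],[0,0,0]],
  [[0,0,0],[0,0,0]],
  [[0,0,0],[0,0,0]],
  [[0,0,0],[0,0,0]],
  [[0,0,0],[0,0,0]],
])

```text
clock: 31.55
tool_pos: [0.4464, 0.0498, 0.0431]
eef_rot: [0.735, 0.678, 0.0, 0.0]
contact_force: [-1.1, 0.1, 11.0]
opening: 0.481
finger_force: 15.0
```

The bottle is on the floor (11 N). I'll release it, retreat and check.

Call:
step_arm([
  [[0,0,0.05],[0,0,0]],
  [[0,0,0],[0,0,0]],
  [[0,0,0],[0,0,0]],
  [[0,0,0],[0,0,0]],
  [[0,0,0],[0,0,0]],
  [[0,0,0],[0,0,0]],
  [[0,0,0],[0,0,0]],
  [[0,0,1],[0,0,0]],
  [[0,0,2],[0,0,0]],
  [[0,0,3],[0,0,0]],
], fingers=1)

```text
clock: 32.55
tool_pos: [0.4456, 0.0497, 0.1031]
eef_rot: [0.735, 0.678, -0.001, -0.001]
contact_force: [0.1, -0.0, 0.3]
opening: 1.0
finger_force: 0.0
```

Call:
step_arm([
  [[0,0,4],[0,0,0]],
  [[0,0,4],[0,0,0]],
  [[0,-2,3],[0,0,0]],
  [[0,-4,2],[0,0,0]],
  [[0,-4,0],[0,0,0]],
  [[0,-4,0],[0,0,0]],
  [[0,-4,0],[0,0,0]],
  [[0,-4,0],[0,0,0]],
  [[0,-2,0],[0,0,0]],
  [[0,0,0],[0,0,0]],
])

```text
clock: 33.55
tool_pos: [0.4456, -0.1937, 0.2335]
eef_rot: [0.737, 0.676, -0.0, 0.001]
contact_force: [-0.2, 0.6, 0.0]
opening: 1.0
finger_force: 0.0
```

Run:
```python
from loc import *
t,s,W,V=measure('a')
caps(W,V,dict(small=(.447,.049),med=(.461,.23),large=(.454,.14)),dict(small=.098,med=.115,large=.13))
a=cv2.resize(t[0][130:270,150:337,::-1],(400,300)); b=cv2.resize(s[0][120:300,180:420,::-1],(400,300))
cv2.imwrite("pics/f.png",np.hstack([a,b]))
```

```text
small [(array([0.446 , 0.0498, 0.0976]), 113), (array([0.4447, 0.0493, 0.099 ]), 67)]
med [(array([0.4604, 0.2283, 0.115 ]), 155), (array([0.4614, 0.2275, 0.116 ]), 68)]
large [(array([0.4541, 0.139 , 0.1298]), 189), (array([0.4521, 0.1385, 0.1311]), 87)]
```

View pics/f.png

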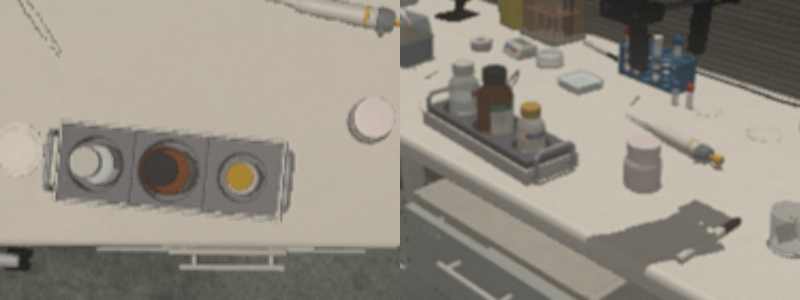

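All three bottles stand upright in their wells: medium (95,165), large (165,170), small (240,178). Jar, cup and marker are where they were.

```bash
python3 -c "
from plant import r
print(r.finish_job())"
```

```text
the job is handed in; nothing more can be done
None
```

All three bottles are set down upright in their matching wells; the cup, jar and marker were left in place, and the job was handed in at about 34 s.

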